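Seat the loose microscope filter in its cell

TASK

One round filter is lying loose on top of the microscope's filter carrier. Without picking it up, push it with the fingertips across the carrier until it drops into the empty cell and lies flat and flush there, pressing it down if it sticks. Leave the other filter in its cell, do not knock the things standing around, and finish with the hand clear.

Things in the scene. Friction and masses are not known exactly. Their poses are not given: they have to be found in the camera images.
- carrier: Bare aluminium filter carrier, a flat plate 110 mm (its x) by 200 mm (its y) by 16 mm thick, fixed to the bench on a thin black mat. Origin: centre of its underside, on the bench; z up. Two round cells, 44 mm diameter, 8 mm deep, flat floors, 1 mm chamfer, are centred at y = +60 and -60 mm (x = 0); one is empty. A pull tab with a black knob, 21 mm high, juts 31 mm past the +y end.
- loose_filter: The loose filter: black-rimmed disc with a white centre, 40 mm diameter, 8 mm thick, about 30 g, flat on the carrier's top between the cells. Origin: centre of its underside. It tips into a cell once within about 9 mm of its centre, but can hang tilted on the edge until nudged on or pressed on its high side; once in it has 2 mm of play all round and its top is level with the carrier's.
- seated_filter: An identical filter that already lies flush in one of the two cells (which one varies). Origin: centre of its underside, 8 mm above the bench. Leave it there.
- empty_cell: The cell that is empty (the other one than the seated filter's). Origin: centre of its floor, 8 mm above the bench and 8 mm below the carrier's top.
- oil_bottle: Small brown dropper bottle with black cap, 28 mm diameter, 62 mm tall, standing beyond the carrier. Origin: centre of its underside. Bystander.
- slide_box: Grey plastic slide box, 34 by 85 by 32 mm tall, lying beyond the carrier. Origin: centre of its underside. Bystander.
- dust_cap: Black round dust cap, 34 mm diameter, 22 mm tall, standing off the carrier's y = -100 mm end. Origin: centre of its underside. Bystander.
There are look-alikes about, which are no part of the job. Leave any brown or purple look-alike of the loose_filter alone.

How it is judged:
By the outcome, as a careful person would: the job done as asked, in the order asked, and still so for the second after the job is handed in, with the robot touching nothing.
It also fails if it takes over 54 s, if anything falls off the work surface, if the arm or the gripper's body presses on something with over 40 N, if the wrist force passes 120 N, or if a joint passes its speed limit or range.

ROBOT

A 6-joint arm with a two-finger parallel gripper is mounted at the origin on the work surface. World frame = base frame: x ahead of the robot, y to its left, z up, the work surface at z = 0. Lengths are in m, angles in rad, forces in N, time in s.
With the tool pointing down it reaches from about 0.25 to 0.775 m from the base axis. Payload 8.9 kg.
Tool frame: the origin (TCP) lies at the very end of the fingers, on their centre line; the grasp point (between the pads) lies 19 mm behind it; z points along the fingers, y is the direction in which the jaws open and shut (so a half turn about z gives the same grasp; the last joint's range is limited). The gripper opens to 85 mm and grips with 20 to 120 N. Pads are 22 mm wide; open, the fingers measure 114 mm over their backs; the gripper's body (76 mm by 85 mm) begins 54 mm behind the grasp point. The pads swing forward as they close: fully open they stand 13 mm farther back than shut.
Start: joints at [1.046, 0.291, -0.153, 1.127, 0, 1.431], TCP at [0.198, 0.486, 0.231] pointing down, gripper open.
Joint ranges: [-2.52, 2.52], [-0.91, 1.74], [-1.3, 1.37], [-1.96, 2.02], [-1.52, 1.47], [-3.14, 3.14]. Speed limits (rad/s): [2.22, 2.22, 2.79, 3.14, 3.14, 3.14].

INTERFACE

Orientations are given as a 3x3 rotation matrix whose columns are the frame's x, y, z axes.
In Python, from plant import bot gives the robot as it stands. The module is installed in compiled form; this text tells all that it offers.
- The arm moves only by the tool send_rows, never from a script. Its argument "moves" is one flat list of numbers, 5 for each row, row after row: the shift along the tool's x, y, z in m, then the turn about the tool's z in rad, then the opening, from 0 (shut) to 1 (fully open). In form: [dx, dy, dz, turn, hand, dx, dy, dz, turn, hand, ...]. A call has 1 to 20 rows; each row is the pose to reach, as a shift and turn from the pose measured when the call began, along the tool's axes at that moment; what a row does not reach only later rows make up. A row lasts 1/12 s, in which the tool goes at most 41.7 mm and 7.16 degrees, less where a joint would pass 70% of its speed; a pose out of reach is approached as far as the arm can. A call with a gripper value outside its range is refused whole. The fingers move at their own pace and stop on an object; the grip force is fixed at half the most. Time passes only in rows, so rows that repeat a pose let the fingers close. It gives the time, the measured TCP pose, the force and the opening at its end, in the units of the state.
- bot.get_state(): the state, without advancing time (a new reading comes with each control period).
- bot.capture(name): name is "scene" or "side" or "wrist"; returns a dict with "image" (400x640x3 uint8, red, green, blue), "intrinsics" (3x3 intrinsics, pixels), "k1" (the pictures are not rectified: a ray, as slopes to the right and down, at radius r is drawn at 1 + k1 r^2 times it, then the intrinsics apply), "pose" (4x4, takes a point from camera to world coordinates). Camera axes: x right, y down, z forward; pixel columns grow to the right and rows downward; lengths in m; the calibration is good to about 2 mm. A picture is of the moment at which its call begins. There is no depth.
- bot.finish_job(): hands the job in, once; it reports no verdict.
The state is a dict: "t": time; "joints": joint angles; "dq": joint speeds; "joint_torque": joint torques, N m; "tcp_pos": TCP position; "eef_rot": TCP orientation; "wrist_force": force on the tool from outside, world axes, zero at the start; "torque": the same for the moment, N m; "grip_width": finger opening in m.
Only numpy, scipy, OpenCV 4.12 (cv2) and the standard library are available. Lean on these libraries where they do the work, as an engineer would, in place of code of your own. Each camera call takes 0.05 s, during which the arm holds its last target.

## Working session

There is one attempt and no reset: what is moved stays moved. The work goes in short steps, Python scripts to look and compute and a tool call to move; the robot and the scene stay as the last step left them, time stands still between calls to the robot, and variables do not carry over. Pictures are saved under pics/ and viewed, and the job is handed in when it is done.

Besides the shell and the picture viewer there is one more tool, called after "Request:" by a JSON object that holds its "method" and its "body". send_rows: Moves the arm, as the interface text tells. Its arguments: {"type":"object","properties":{"moves":{"type":"array"}},"required":["moves"]}

```bash
mkdir -p pics; cat > h.py <<'E'
import numpy as np, cv2
from plant import bot
def cap(n,f):
    c=bot.capture(n); cv2.imwrite('pics/'+f,c['image'][:,:,::-1]); np.savez('pics/'+f+'.npz',**{k:c[k] for k in('image','intrinsics','k1','pose')}); return c
def ld(f): return dict(np.load('pics/'+f+'.npz'))
def pix2w(c,u,v,z):
    K=c['intrinsics'];d=np.array([float(c['k1']),0,0,0])
    p=cv2.undistortPoints(np.array([[[u,v]]],float),K,d)[0,0]
    T=c['pose'];r=T[:3,:3]@np.array([p[0],p[1],1]);o=T[:3,3]
    return o+r*(z-o[2])/r[2]
def w2pix(c,P):
    T=np.linalg.inv(c['pose']);P=np.atleast_2d(P).astype(float)
    return cv2.projectPoints(P,cv2.Rodrigues(T[:3,:3])[0],T[:3,3],c['intrinsics'],np.array([float(c['k1']),0,0,0]))[0][:,0]
def crop(f,x0,y0,x1,y1,s,o):
    im=cv2.imread('pics/'+f)[y0:y1,x0:x1]; cv2.imwrite('pics/'+o,cv2.resize(im,None,fx=s,fy=s,interpolation=cv2.INTER_CUBIC))
E
python3 - <<'E'
from h import *
for n in('scene','side','wrist'):
    c=cap(n,n+'0.png'); print(n,c['pose'].round(3).tolist(),c['k1'],c['intrinsics'].tolist())
s=bot.get_state();print(s['t'],s['tcp_pos'],s['eef_rot'],s['wrist_force'],s['grip_width'])
E
```

```text
scene [[-0.59, 0.541, -0.599, 1.01], [0.808, 0.4, -0.433, 0.336], [0.005, -0.739, -0.673, 0.56], [0.0, 0.0, 0.0, 1.0]] -0.0822883584449296 [[399.2059973364361, 0.0, 320.3570139428428], [0.0, 399.2059973364361, 202.378383007509], [0.0, 0.0, 1.0]]
side [[0.957, -0.235, 0.17, 0.384], [-0.29, -0.752, 0.592, -0.493], [-0.011, -0.616, -0.787, 0.683], [0.0, 0.0, 0.0, 1.0]] -0.021527199314950545 [[481.003386746195, 0.0, 310.73050090001317], [0.0, 481.003386746195, 203.20150885229762], [0.0, 0.0, 1.0]]
wrist [[0.377, 0.881, 0.284, 0.124], [0.926, -0.358, -0.117, 0.515], [-0.002, 0.308, -0.952, 0.375], [0.0, 0.0, 0.0, 1.0]] -0.05508635527440419 [[296.5039108622632, 0.0, 311.1508275347661], [0.0, 296.5039108622632, 197.56416209765604], [0.0, 0.0, 1.0]]
0.15 [0.19738287 0.48611438 0.23086878] [[-9.26489992e-01  3.76319089e-01 -4.87409012e-04]
 [ 3.76319387e-01  9.26489565e-01 -8.97552377e-04]
 [ 1.13813270e-04 -1.01499475e-03 -9.99999478e-01]] [-0.11531047 -0.76732767 -0.2328722 ] 0.0854754842134603
```

```bash
ls pics
```

```text
scene0.png
scene0.png.npz
side0.png
side0.png.npz
wrist0.png
wrist0.png.npz
```

View pics/scene0.png

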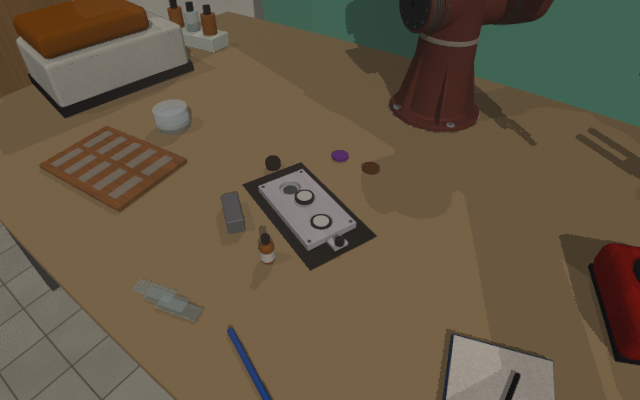

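View pics/side0.png

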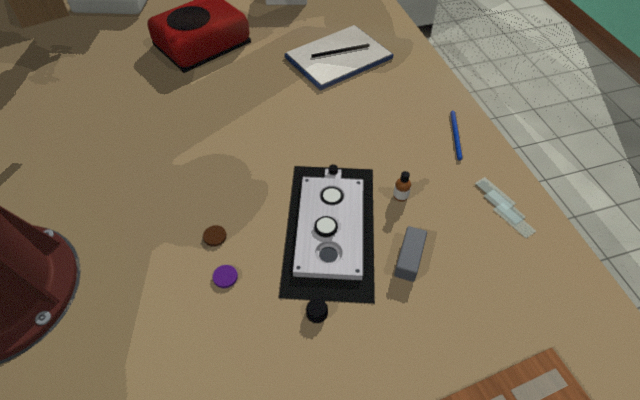

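View pics/wrist0.png

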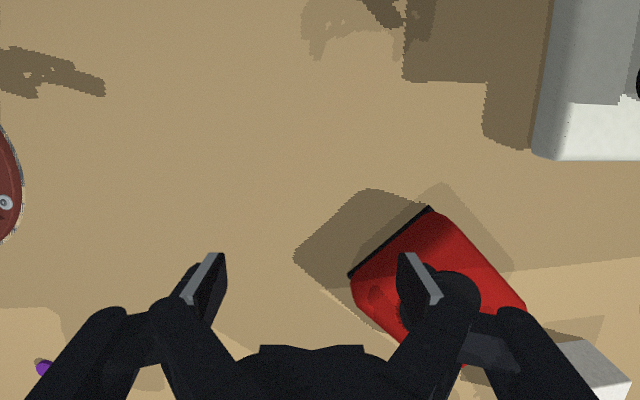

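The carrier is clear in both fixed views. In the side view the tab and the seated filter (332,195) are at the top, the loose filter is at (326,227) and the empty cell is at (328,252). Now I'll enlarge both.

```bash
python3 - <<'E'
from h import *
crop('side0.png',275,150,435,330,3.3,'s0c.png')
crop('side0.png',280,165,380,285,5,'s0d.png')
crop('scene0.png',235,145,385,270,5,'c0c.png')
E
```

```text
(no output)
```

View pics/s0d.png

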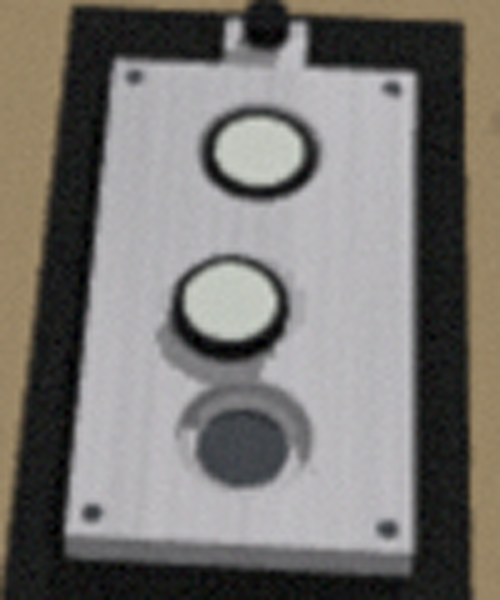

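View pics/c0c.png

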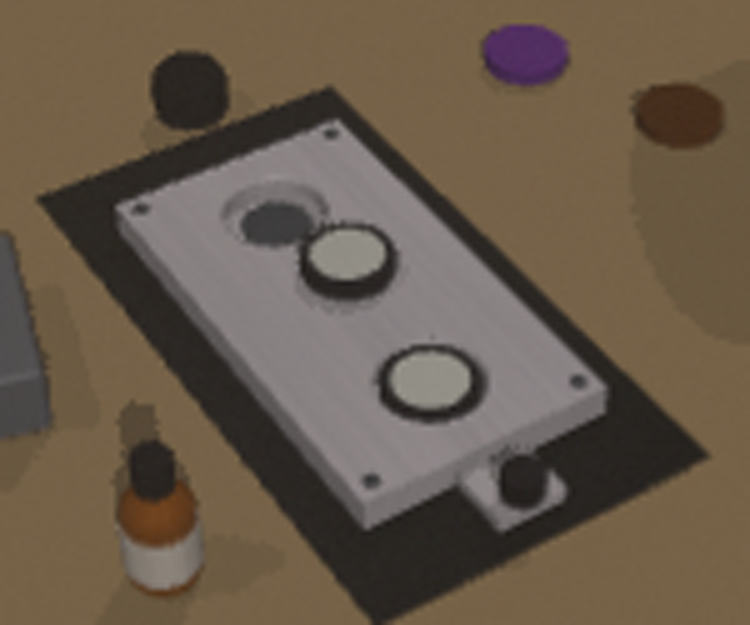

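```bash
cat > m.py <<'E'
from h import *
def S(c,p,o,s=5,z=.016): return pix2w(c,p[0]/s+o[0]-.4,p[1]/s+o[1]-.4,z)[:2]
E
python3 - <<'E'
from m import *
from scipy.optimize import least_squares
cs=ld('side0.png');cc=ld('scene0.png');os_=(280,165);oc=(235,145)
# order: tl,tr,br,bl in side
ps=[(112,58),(416,70),(413,555),(66,540)];pc=[(606,390),(366,520),(116,207),(340,120)]
loc=np.array([[-.055,.1],[.055,.1],[.055,-.1],[-.055,-.1]])
def fit(W):
    def f(p):
        R=np.array([[np.cos(p[2]),-np.sin(p[2])],[np.sin(p[2]),np.cos(p[2])]]);return ((loc@R.T+p[:2])-W).ravel()
    r=least_squares(f,[*W.mean(0),0]);return r.x,(r.fun.reshape(-1,2)*1e3).round(1).tolist()
for c,p,o,sd,lo,ec,dc in((cs,ps,os_,(260,152),(231,301),(243,435),None),(cc,pc,oc,(431,380),(348,253),(275,212),None)):
    W=np.array([S(c,q,o) for q in p]);x,r=fit(W);print(x,r)
    R=np.array([[np.cos(x[2]),-np.sin(x[2])],[np.sin(x[2]),np.cos(x[2])]])
    for n,q,z in(('seat',sd,.016),('loose',lo,.024)):
        w=S(c,q,o,z=z);print(n,w,((w-x[:2])@R*1e3).round(1))
    print('emptyc',x[:2]+R@[0,-.06])
E
```

```text
[ 0.54811112 -0.03977897 -0.35822393] [[0.2, -1.4], [-1.5, -1.1], [0.6, 0.8], [0.7, 1.8]]
seat [0.56943094 0.0159908 ] [ 0.4 59.7]
loose [ 0.53757197 -0.04840939] [ -6.8 -11.8]
emptyc [ 0.52707443 -0.09597023]
[ 0.54775119 -0.03686707 -0.3653831 ] [[0.6, 1.3], [-3.6, -3.8], [0.8, 1.2], [2.2, 1.3]]
seat [0.56700792 0.01755038] [-1.5 57.7]
loose [ 0.53450871 -0.0480099 ] [ -8.4 -15.1]
emptyc [ 0.52631276 -0.09290629]
```

Request:
{"method": "send_rows", "body": {"moves": [-0.507, -0.33, 0, 1.384, 0.3, -0.507, -0.33, 0, 1.384, 0.3, -0.507, -0.33, 0, 1.384, 0.3, -0.507, -0.33, 0, 1.384, 0.3, -0.507, -0.33, 0, 1.384, 0.3, -0.507, -0.33, 0, 1.384, 0.3, -0.507, -0.33, 0, 1.384, 0.3, -0.507, -0.33, 0, 1.384, 0.3, -0.507, -0.33, 0, 1.384, 0.3, -0.507, -0.33, 0, 1.384, 0.3, -0.507, -0.33, 0, 1.384, 0.3, -0.507, -0.33, 0, 1.384, 0.3, -0.507, -0.33, 0, 1.384, 0.3, -0.507, -0.33, 0, 1.384, 0.3, -0.507, -0.33, 0, 1.384, 0.3, -0.507, -0.33, 0, 1.384, 0.3, -0.507, -0.33, 0, 1.384, 0.3, -0.507, -0.33, 0.05, 1.384, 0.3, -0.507, -0.33, 0.1, 1.384, 0.3, -0.507, -0.33, 0.13, 1.384, 0.3]}}

```text
t: 1.82
tcp_pos: [0.5425, -0.0093, 0.1054]
eef_rot: [[0.196, 0.981, 0.001], [0.981, -0.196, -0.001], [-0.001, 0.001, -1.0]]
wrist_force: [0.8, 0.6, -0.4]
grip_width: 0.0256
```

```bash
python3 - <<'E'
from h import *
for n in('side','wrist'): cap(n,n+'1.png')
s=bot.get_state();print(s['t'],s['tcp_pos'],s['eef_rot'].round(3).tolist(),s['wrist_force'],s['grip_width'],s['joints'])
crop('side1.png',260,100,420,260,3.7,'s1.png')
E
```

```text
1.9167 [ 0.53743116 -0.00860956  0.10101347] [[0.196, 0.98, -0.011], [0.981, -0.196, 0.001], [-0.001, -0.011, -1.0]] [-1.40445841 -0.02299166  0.56967049] 0.02559841675222113 [-1.51650188e-01  4.31204511e-01 -3.11525521e-01  8.39311605e-01
 -6.82861381e-04  1.61679712e+00]
```

View pics/s1.png

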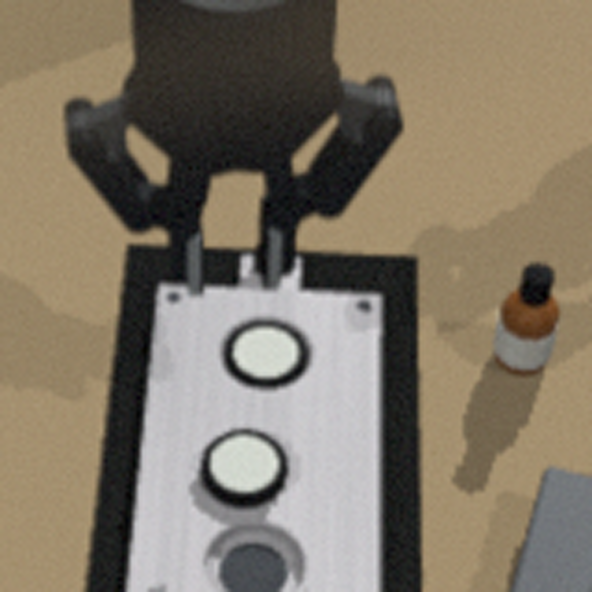

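View pics/wrist1.png

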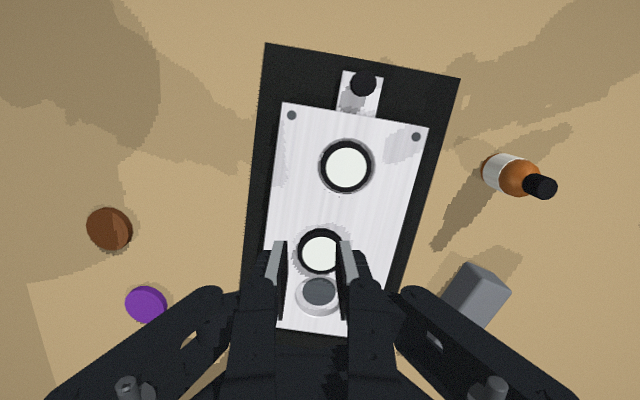

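The wrist view shows the seated filter at (346,167), the loose one at (320,251) and the empty cell at about (319,293). I'll use it for a finer position fix.

```bash
python3 - <<'E'
from m import *
crop('wrist1.png',240,90,440,350,3,'w1c.png'); crop('wrist1.png',270,210,370,330,5,'w1d.png')
E
```

```text
(no output)
```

View pics/w1c.png

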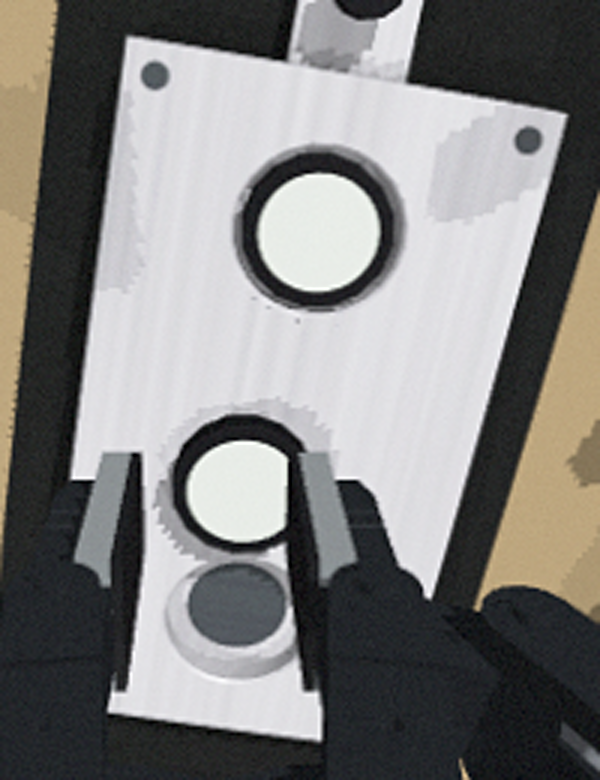

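View pics/w1d.png

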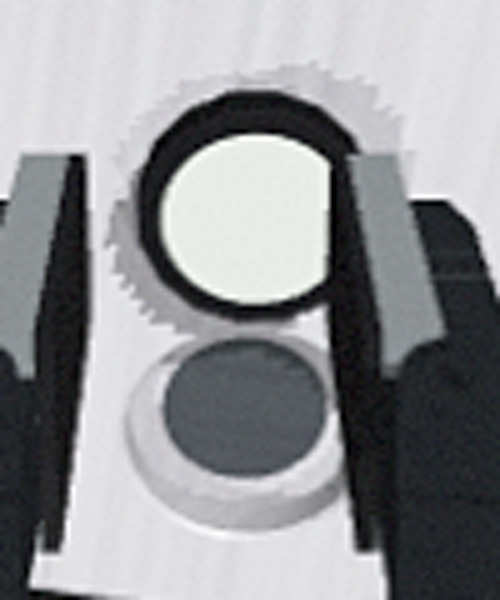

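```bash
python3 - <<'E'
from m import *
c=ld('wrist1.png');o3=(240,90);o5=(270,210)
print(c['pose'].round(3).tolist())
for n,p,o,s,z in(('TL',(126,36),o3,3,.016),('TR',(568,115),o3,3,.016),('seat',(318,231),o3,3,.016),('loose',(245,219),o5,5,.024),('cellfloorvis',(245,408),o5,5,.008),('celltopL',(125,415),o5,5,.016),('celltopB',(243,532),o5,5,.016),('bot1',(108,712),o3,3,.016),('bot2',(322,742),o3,3,.016),('left',(75,480),o3,3,.016)):
    w=S(c,p,o,s,z);print(n,w.round(4))
# predicted cell outline for candidates
seat=S(c,(318,231),o3,3,.016)
for th in(-.358,-.365,-.38):
    ce=seat+.12*np.array([np.sin(th),-np.cos(th)]);print(th,ce)
s=bot.get_state();R=s['eef_rot'];t=s['tcp_pos']
for dy in(-.0128,.0128):
  for dx in(-.011,.011):
    print(w2pix(c,t+R@[dx,dy,0]))
E
```

```text
[[0.98, -0.184, -0.071, 0.554], [-0.197, -0.933, -0.301, 0.068], [-0.011, 0.31, -0.951, 0.241], [0.0, 0.0, 0.0, 1.0]]
TL [0.5303 0.0726]
TR [0.6342 0.033 ]
seat [0.568  0.0159]
loose [ 0.534  -0.0496]
cellfloorvis [ 0.5251 -0.0971]
celltopL [ 0.5046 -0.0888]
celltopB [ 0.5205 -0.1182]
bot1 [ 0.4785 -0.1233]
bot2 [ 0.5429 -0.1478]
left [ 0.4888 -0.0416]
-0.358 [ 0.52598876 -0.09647114]
-0.365 [ 0.52520306 -0.09617405]
-0.38 [ 0.52352652 -0.09551896]
[[288.73864618 273.41579567]]
[[287.65218529 236.79977933]]
[[335.67024793 273.36040511]]
[[336.77690233 236.74511384]]
```

```bash
python3 - <<'E'
from h import *
s=bot.get_state();print(s['t'],s['tcp_pos'],s['eef_rot'].round(4).tolist(),s['dq'].round(3))
E
```

```text
1.9167 [ 0.53743116 -0.00860956  0.10101347] [[0.1964, 0.9805, -0.0112], [0.9805, -0.1964, 0.001], [-0.0012, -0.0112, -0.9999]] [-0.001 -0.069  0.128  0.134 -0.001 -0.003]
```

Request:
{"method": "send_rows", "body": {"moves": [0, 0.003, 0, 0, 0.3, 0, 0.005, 0, 0, 0.3, 0, 0.005, 0, 0, 0.3, 0, 0.005, 0, 0, 0.3, 0, 0.005, 0, 0, 0.3, 0, 0.005, 0, 0, 0.3]}}

```text
t: 2.42
tcp_pos: [0.543, -0.0097, 0.1021]
eef_rot: [[0.196, 0.98, -0.009], [0.981, -0.196, 0.001], [-0.001, -0.009, -1.0]]
wrist_force: [-0.3, 0.2, 0.4]
grip_width: 0.0255
```

```bash
python3 - <<'E'
from h import *
s=bot.get_state();print(s['t'],s['tcp_pos'],s['eef_rot'].round(4).tolist(),s['dq'].round(3),s['wrist_force'])
R=s['eef_rot'];t=s['tcp_pos']
for p in([.5345,-.0492,.024],[.526,-.0955,.016]): print((np.array(p)-t)@R)
E
```

```text
2.4167 [ 0.54303889 -0.0096898   0.10205182] [[0.1964, 0.9805, -0.0094], [0.9805, -0.1964, 0.0007], [-0.0011, -0.0094, -1.0]] [-0.001  0.006 -0.008 -0.005  0.    -0.002] [-0.26660443  0.24407487  0.35731972]
[-0.04033024  0.00012077  0.07809937]
[-0.08738889  0.00095571  0.08614463]
```

Request:
{"method": "send_rows", "body": {"moves": [0, 0, 0.02, 0, 0.3, 0, 0, 0.045, 0, 0.3, 0, 0, 0.065, 0, 0.3, 0, 0, 0.075, 0, 0.3, 0, 0, 0.079, 0, 0.3, 0, 0, 0.081, 0, 0.3, 0, 0, 0.081, 0, 0.3, 0, 0, 0.081, 0, 0.3]}}

```text
t: 3.08
tcp_pos: [0.5431, -0.0098, 0.022]
eef_rot: [[0.196, 0.98, -0.008], [0.981, -0.196, 0.001], [-0.001, -0.008, -1.0]]
wrist_force: [0.4, -0.4, -0.6]
grip_width: 0.0258
```

```bash
python3 - <<'E'
from h import *
for n in('side','wrist','scene'): cap(n,n+'2.png')
s=bot.get_state();print(s['t'],s['tcp_pos'],s['eef_rot'].round(4).tolist(),s['wrist_force'])
a=cv2.imread('pics/side2.png')[150:300,270:390];b=cv2.imread('pics/scene2.png')[140:260,250:370]
a=cv2.resize(a,(400,500),interpolation=2);b=cv2.resize(b,(400,400),interpolation=2)
cv2.imwrite('pics/s2.png',np.hstack([a,np.vstack([b,b[:100]*0])]))
R=s['eef_rot'];t=s['tcp_pos']
for p in([.5345,-.0492,.024],[.526,-.0955,.016]): print((np.array(p)-t)@R)
E
```

```text
3.2333 [ 0.54294885 -0.00971801  0.02188651] [[0.1964, 0.9805, -0.008], [0.9805, -0.1964, 0.0005], [-0.0011, -0.0079, -1.0]] [ 0.77278123 -0.46353268  0.11455636]
[-0.04037461 -0.00054767 -0.00206588]
[-0.08743368  0.00027339  0.00597839]
```

View pics/s2.png

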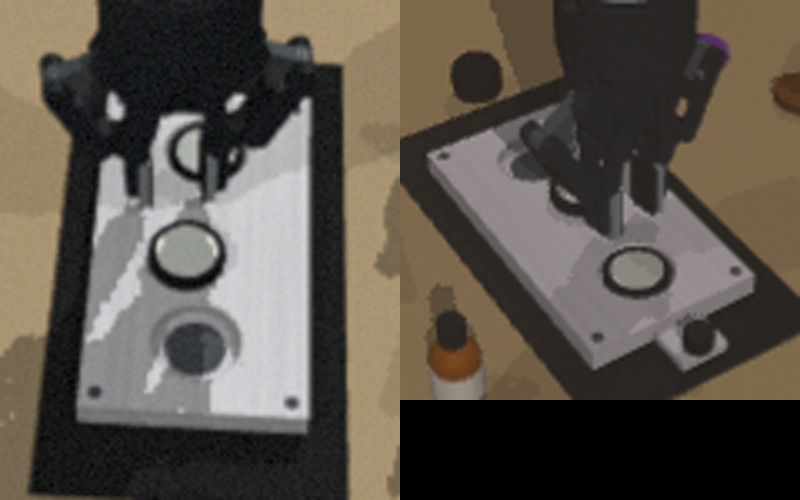

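View pics/wrist2.png

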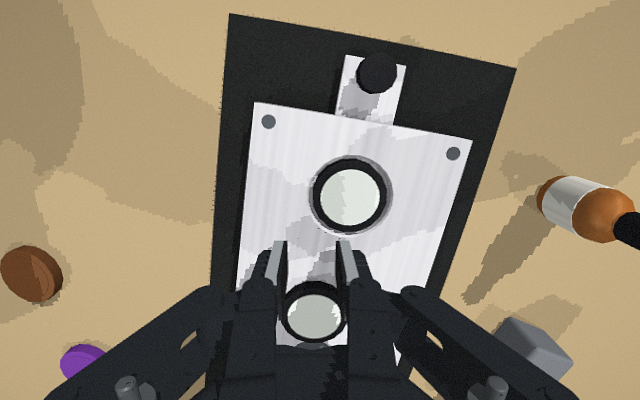

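Request:
{"method": "send_rows", "body": {"moves": [0, 0, 0.001, 0, 0.3, 0, 0, 0.002, 0, 0.3, 0, 0, 0.003, 0, 0.3, 0, 0, 0.003, 0, 0.3]}}

```text
t: 3.57
tcp_pos: [0.5428, -0.0097, 0.0187]
eef_rot: [[0.196, 0.98, -0.008], [0.981, -0.196, 0.001], [-0.001, -0.008, -1.0]]
wrist_force: [-0.4, 0.4, -0.8]
grip_width: 0.0255
```

Request:
{"method": "send_rows", "body": {"moves": [0, 0, 0.001, 0, 0.3, 0, 0, 0.0015, 0, 0.3, 0, 0, 0.0015, 0, 0.3]}}

```text
t: 3.82
tcp_pos: [0.5426, -0.0096, 0.017]
eef_rot: [[0.196, 0.98, -0.009], [0.981, -0.196, 0.001], [-0.001, -0.009, -1.0]]
wrist_force: [0.3, 0.4, -0.2]
grip_width: 0.0256
```

Request:
{"method": "send_rows", "body": {"moves": [0, 0, 0.001, 0, 0.3, 0, 0, 0.0015, 0, 0.3, 0, 0, 0.0015, 0, 0.3]}}

```text
t: 4.07
tcp_pos: [0.5428, -0.0097, 0.016]
eef_rot: [[0.196, 0.98, -0.008], [0.981, -0.196, 0.001], [-0.001, -0.008, -1.0]]
wrist_force: [-1.7, -0.4, 6.5]
grip_width: 0.0254
```

Request:
{"method": "send_rows", "body": {"moves": [0, 0, -0.0027, 0, 0.3, 0, 0, -0.0027, 0, 0.3, -0.006, 0, -0.0027, 0, 0.3, -0.009, 0, -0.0027, 0, 0.3, -0.012, 0, -0.0027, 0, 0.3, -0.015, 0, -0.0027, 0, 0.3, -0.018, 0, -0.0027, 0, 0.3, -0.021, 0, -0.0027, 0, 0.3, -0.024, 0, -0.0027, 0, 0.3, -0.027, 0, -0.0027, 0, 0.3, -0.03, 0, -0.0027, 0, 0.3, -0.033, 0, -0.0027, 0, 0.3, -0.036, 0, -0.0027, 0, 0.3, -0.039, 0, -0.0027, 0, 0.3, -0.041, 0, -0.0027, 0, 0.3, -0.043, 0, -0.0027, 0, 0.3, -0.044, 0, -0.0027, 0, 0.3, -0.045, 0, -0.0027, 0, 0.3]}}

```text
t: 5.57
tcp_pos: [0.534, -0.0539, 0.0188]
eef_rot: [[0.196, 0.98, -0.008], [0.981, -0.196, 0.001], [-0.001, -0.008, -1.0]]
wrist_force: [0.5, 0.2, 0.4]
grip_width: 0.0254
```

```bash
cat > look.py <<'E'
from h import *
import sys
k=sys.argv[1]
for n in('side','scene'): cap(n,n+k+'.png')
s=bot.get_state();print(s['t'],s['tcp_pos'],s['eef_rot'].round(4).tolist(),s['wrist_force'])
a=cv2.imread(f'pics/side{k}.png')[190:290,280:380];b=cv2.imread(f'pics/scene{k}.png')[160:230,255:325]
a=cv2.resize(a,(400,400),interpolation=2);b=cv2.resize(b,(400,400),interpolation=2)
cv2.imwrite(f'pics/L{k}.png',np.hstack([a,b]))
R=s['eef_rot'];t=s['tcp_pos']
for p in([.526,-.0955,.016],): print((np.array(p)-t)@R)
E
python3 look.py 3
```

```text
5.6667 [ 0.53395443 -0.05392262  0.01877546] [[0.1965, 0.9805, -0.0081], [0.9805, -0.1965, 0.0005], [-0.0011, -0.008, -1.0]] [0.2641801  0.52202154 0.4438596 ]
[-0.04232665  0.00039282  0.00282045]
```

View pics/L3.png

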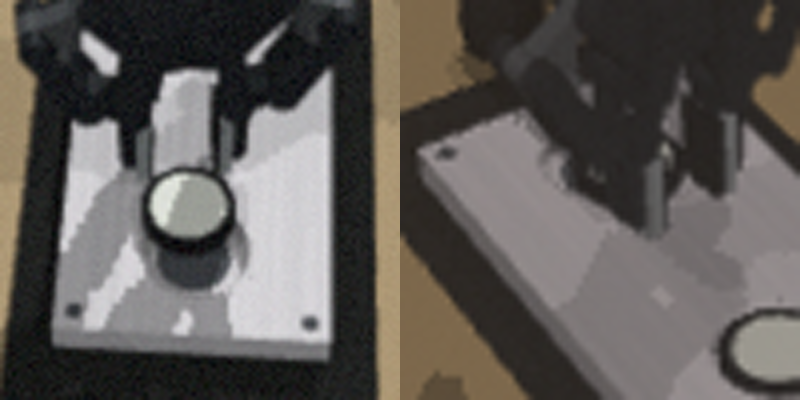

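The filter sits centred against both fingertips, with its face at about side pixel (327,241), and it partly covers the cell. I'll keep pushing.

Request:
{"method": "send_rows", "body": {"moves": [-0.002, 0, 0, 0, 0.3, -0.004, 0, 0, 0, 0.3, -0.006, 0, 0, 0, 0.3, -0.008, 0, 0, 0, 0.3, -0.009, 0, 0, 0, 0.3, -0.01, 0, 0, 0, 0.3, -0.011, 0, 0, 0, 0.3, -0.012, 0, 0, 0, 0.3, -0.012, 0, 0, 0, 0.3]}}

```text
t: 6.42
tcp_pos: [0.5315, -0.0659, 0.0188]
eef_rot: [[0.197, 0.98, -0.008], [0.98, -0.197, 0.0], [-0.001, -0.008, -1.0]]
wrist_force: [0.2, 0.9, -0.5]
grip_width: 0.0254
```

```bash
python3 look.py 4
```

```text
6.5167 [ 0.53158703 -0.06569963  0.01878079] [[0.1965, 0.9805, -0.0081], [0.9805, -0.1965, 0.0005], [-0.0011, -0.008, -1.0]] [ 0.34556505 -0.17198004 -0.75118912]
[-0.03031407  0.0004005   0.00281177]
```

View pics/L4.png

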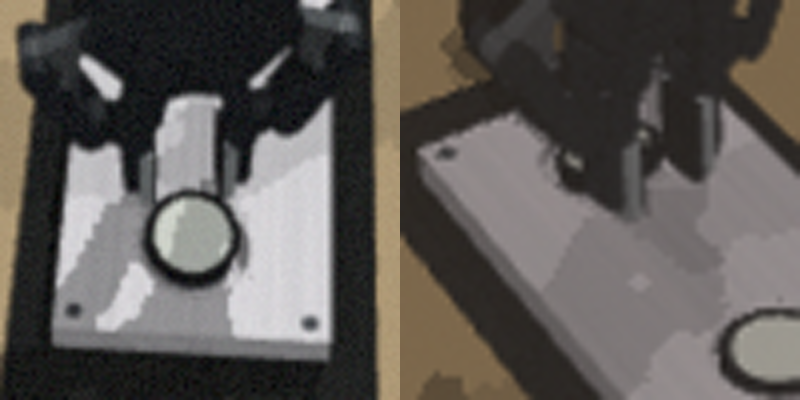

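The face looks rounder at crop (192,233), so the leading edge has dipped and the filter hangs tilted. I'll nudge it on 3 mm.

Request:
{"method": "send_rows", "body": {"moves": [-0.001, 0, 0, 0, 0.3, -0.002, 0, 0, 0, 0.3, -0.003, 0, 0, 0, 0.3, -0.003, 0, 0, 0, 0.3, -0.003, 0, 0, 0, 0.3]}}

```text
t: 6.93
tcp_pos: [0.531, -0.0687, 0.0188]
eef_rot: [[0.197, 0.98, -0.008], [0.98, -0.197, 0.0], [-0.001, -0.008, -1.0]]
wrist_force: [0.4, 0.1, 0.7]
grip_width: 0.0252
```

```bash
python3 look.py 5
```

```text
7.0333 [ 0.53098385 -0.06866599  0.01879703] [[0.1966, 0.9805, -0.0081], [0.9805, -0.1966, 0.0005], [-0.0011, -0.008, -1.0]] [ 0.02167478 -0.47986643  0.10124565]
[-0.027287    0.00041124  0.0028244 ]
```

View pics/L5.png

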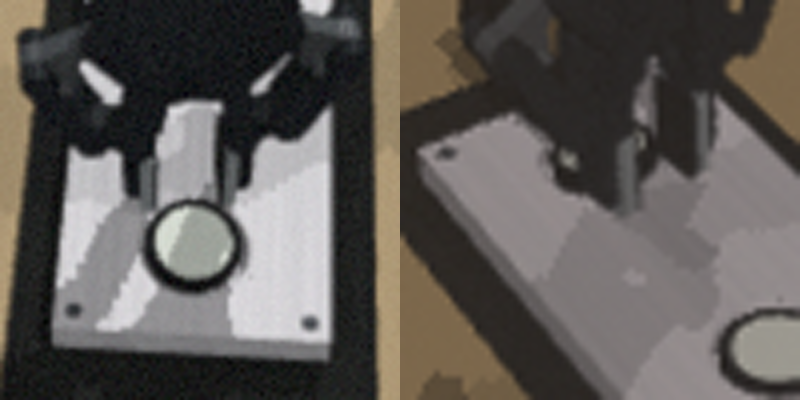

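Request:
{"method": "send_rows", "body": {"moves": [-0.0007, 0, 0, 0, 0.3, -0.0014, 0, 0, 0, 0.3, -0.002, 0, 0, 0, 0.3, -0.002, 0, 0, 0, 0.3]}}

```text
t: 7.37
tcp_pos: [0.5306, -0.0708, 0.0188]
eef_rot: [[0.197, 0.98, -0.008], [0.98, -0.197, 0.0], [-0.001, -0.008, -1.0]]
wrist_force: [-0.6, -0.3, 0.3]
grip_width: 0.0255
```

```bash
python3 look.py 6
```

```text
7.4667 [ 0.53062156 -0.07067228  0.01881283] [[0.1966, 0.9804, -0.008], [0.9805, -0.1966, 0.0004], [-0.0012, -0.008, -1.0]] [0.72453504 0.56201951 0.67838809]
[-0.0252485   0.00037252  0.00283914]
```

View pics/L6.png

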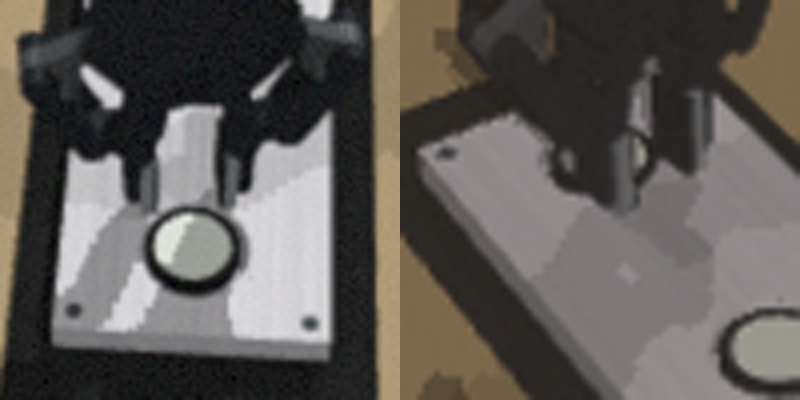

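The face looks flatter now. I'll back off, lift and check.

Request:
{"method": "send_rows", "body": {"moves": [0.003, 0, 0, 0, 0.3, 0.008, 0, 0, 0, 0.3, 0.015, 0, -0.002, 0, 0.3, 0.025, 0, -0.015, 0, 0.3, 0.04, 0, -0.035, 0, 0.3, 0.06, 0, -0.06, 0, 0.3, 0.08, 0, -0.085, 0, 0.3, 0.09, 0, -0.095, 0, 0.3, 0.09, 0, -0.1, 0, 0.3, 0.09, 0, -0.1, 0, 0.3, 0.09, 0, -0.1, 0, 0.3, 0.09, 0, -0.1, 0, 0.3]}}

```text
t: 8.47
tcp_pos: [0.5482, 0.017, 0.1176]
eef_rot: [[0.197, 0.98, -0.01], [0.98, -0.197, 0.0], [-0.002, -0.01, -1.0]]
wrist_force: [0.5, 0.1, 0.1]
grip_width: 0.026
```

```bash
python3 look.py 7; python3 - <<'E'
from h import *
cap('wrist','wrist7.png')
crop('side7.png',290,165,370,285,5,'s7.png');crop('scene7.png',255,160,345,245,6,'c7.png')
E
```

```text
8.5667 [0.5482793  0.01694725 0.11762933] [[0.1976, 0.9802, -0.01], [0.9803, -0.1976, 0.0006], [-0.0014, -0.01, -0.9999]] [ 0.14177084 -0.00875292 -0.09210021]
[-0.11448845  0.00139585  0.1017827 ]
```

View pics/s7.png

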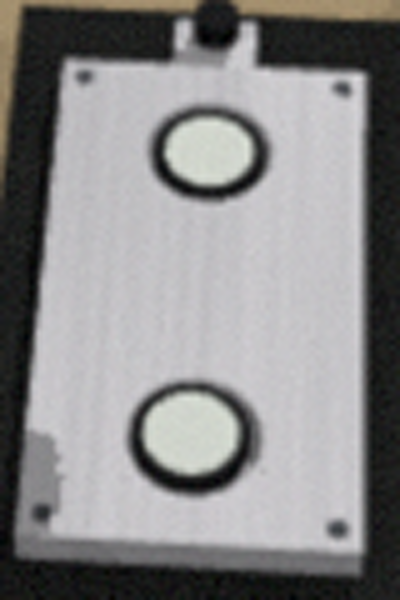

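View pics/c7.png

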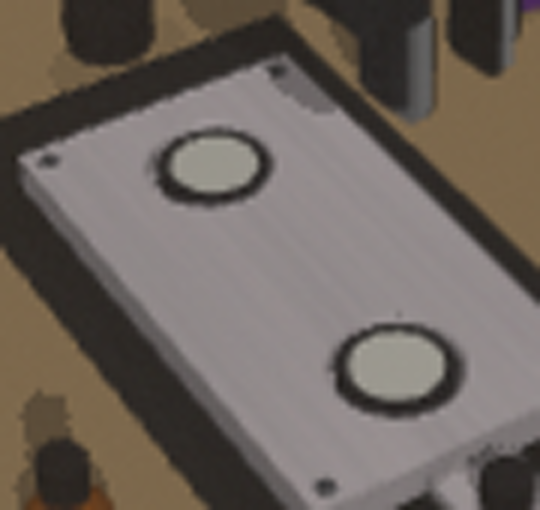

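View pics/wrist7.png

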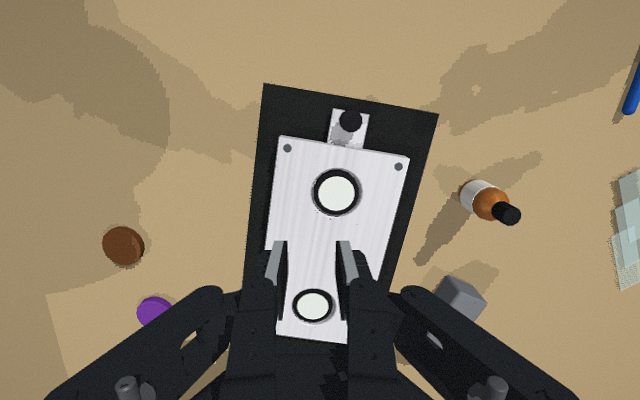

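The loose filter now sits in the cell. Its rim looks thicker on the near side at (190,487) in the side crop, so I'll quantify any tilt against the seated filter.

```bash
cat > tilt.py <<'E'
from h import *
import sys
from scipy.optimize import least_squares
k=sys.argv[1]; seat=np.array([.568,.0165,.016]);cell=np.array([.526,-.0955,.016])
def contour(c,P):
    g=c['image'].astype(np.float32).mean(2); u,v=w2pix(c,P)[0]; s=6;h=22
    m=cv2.getRectSubPix(g,(2*h+1,2*h+1),(float(u),float(v)))
    m=cv2.resize(m,None,fx=s,fy=s,interpolation=cv2.INTER_CUBIC)
    # polar: from centre outward, white->black edge at half level
    cc=np.array([(h+.5)*s-.5]*2); 
    for _ in range(3):
        pts=[]
        for a in np.linspace(0,2*np.pi,72,endpoint=False):
            r=np.arange(8,h*s*.9,.5);X=cc[0]+r*np.cos(a);Y=cc[1]+r*np.sin(a)
            L=cv2.remap(m,X.astype(np.float32)[None],Y.astype(np.float32)[None],1)[0]
            i0=L[:10].mean(); i=np.argmax(L<i0*.6)
            if i>0: pts.append((X[i],Y[i]))
        pts=np.array(pts);cc=pts.mean(0)
    e=cv2.fitEllipse(pts.astype(np.float32))
    return (pts+.5)/s-.5-h+[u,v], e
def disc(x,n=72,r=None):
    a=np.linspace(0,2*np.pi,n,endpoint=False);R=cv2.Rodrigues(np.array([x[3],x[4],0.]))[0]
    return x[:3]+(np.c_[np.cos(a),np.sin(a),0*a]*r)@R.T
for cam in sys.argv[2:]:
    c=ld(cam+k+'.png')
    def fit(P,r0):
        pts,e=contour(c,P)
        def f(q):
            r=q[4] if r0 is None else r0
            x=[q[0],q[1],P[2],q[2],q[3]]
            if r0 is None: x[3]=x[4]=0
            pr=w2pix(c,disc(x,360,r));d=np.linalg.norm(pts[:,None]-pr[None],axis=2)
            j=d.argmin(1);ct=pr.mean(0);n=(pr[j]-ct);n/=np.linalg.norm(n,axis=1)[:,None]
            return ((pts-pr[j])*n).sum(1)
        q=least_squares(f,[P[0],P[1],0,0,.016],loss='soft_l1',f_scale=.3);return q.x,np.sqrt((q.fun**2).mean()),e
    q,rm,e=fit(seat,None);print(cam,'seat',q.round(4),rm.round(2),e)
    qs,rm,e=fit(seat,q[4]);print('  seat tilt',qs[:4].round(4),rm.round(2))
    ql,rm,e=fit(cell,q[4]);print('  loose tilt',ql[:4].round(4),rm.round(2),e)
E
python3 tilt.py 7 side scene wrist
```

```text
side seat [0.5693 0.0169 0.     0.     0.0159] 0.06 ((138.1387176513672, 132.9713592529297), (83.16130065917969, 106.6653060913086), 92.1512222290039)
  seat tilt [0.5693 0.0169 0.0026 0.    ] 0.06
  loose tilt [ 0.5262 -0.0939  0.0014  0.0055] 0.09 ((133.3843231201172, 130.16053771972656), (99.27349090576172, 115.60133361816406), 93.08466339111328)
scene seat [0.5666 0.0168 0.     0.     0.016 ] 0.09 ((137.7926483154297, 133.04295349121094), (70.85533905029297, 98.29991912841797), 90.48397064208984)
  seat tilt [ 0.5666  0.0168 -0.0053  0.0052] 0.08
  loose tilt [ 0.5238 -0.0939 -0.0036 -0.0129] 0.09 ((141.8666534423828, 133.38433837890625), (57.9697380065918, 89.16708374023438), 87.87069702148438)
wrist seat [ 0.5681  0.0151 -0.      0.      0.0157] 0.1 ((137.17453002929688, 141.529052734375), (206.584228515625, 218.61627197265625), 79.19171905517578)
  seat tilt [ 0.5681  0.0151  0.006  -0.0125] 0.09
  loose tilt [ 0.5248 -0.0963 -0.0111 -0.0014] 0.07 ((128.4634552001953, 137.9283447265625), (156.89108276367188, 189.14598083496094), 91.47183990478516)
```

The loose filter shows about the same near-zero tilt as the seated one (0.8° or less). Its offset from the seated filter is the same in all three cameras, so its top is at the same level. I'm handing it in.

```bash
python3 - <<'E'
from h import *
a=ld('side0.png')['image'].astype(int);b=ld('side7.png')['image'].astype(int)
d=np.abs(a-b).mean(2)
for n,(x0,y0,x1,y1) in dict(bottle=(390,168,415,203),box=(393,225,430,282),cap=(303,297,332,325)).items(): print(n,d[y0:y1,x0:x1].mean().round(1))
print(bot.finish_job())
E
```

```text
bottle 8.4
box 8.6
cap 6.5
the job is handed in; nothing more can be done
None
```

The loose filter is in the empty cell (y = -60 mm) and lies flat there, level with the seated filter. I pushed it with the two fingertips, opened about 25 mm. It hung tilted for a moment at the edge, and about 5 mm more pushing seated it, so I didn't need to press it down.

**Last checks:**
- **Tilt and height:** the three cameras agree on a tilt of at most about 0.8°, and the top is level with the seated filter's.
- **Position:** the two filters are about 119 mm apart, against a nominal 120 mm, which is within the play.
- **Seated filter and surroundings:** the seated filter was not touched. I moved the hand well away from the bottle, box and dust cap. Comparing before and after pictures around those three gave differences of 6.5 to 8.6 grey levels. I took that as camera noise and shadow, without a noise baseline to compare against.
- **Hand:** it finished clear, about 100 mm above the carrier, at about 8.6 s. The only contact force I read was 6.5 N, when I deliberately touched the carrier's top to find its height.

The cameras' absolute positions differed by 2 to 3 mm, which is about the stated calibration error. At first glance the side picture suggested a slight tilt, but fitting the outline did not bear that out.

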